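# Find and release the latched key of the kiln controller

### The job

One of the four identical keys on the kiln controller was left latched down, though it looks like the others. Tap the keys lightly to feel which one is hard, then press that one firmly home and let go so that it springs up; do not press a soft key deep, or it latches too, and all three of them must be up at the end. Use the fingertips only, and leave the jar and everything else on the bench where it stands.

Things in the scene. Friction and masses are not known exactly. Their poses are not given: they have to be found in the camera images.
- console: grey kiln controller fixed to the bench, 170 (its x) x 340 (its y) x 60 mm high, origin at the centre of its underside. Four identical keys stand in a row along its y: at x = 0, y = -108, -56, -4, +48 mm. One is latched, in a different place each time; no height or look gives it away. The rest of its top is flat, with a jar at its +y end
- key_a: one of four identical cream key caps, 30 x 30 mm from above; origin at the centre of its flat top face, 75 mm above the table, 15 mm above the console (+-1.5 mm, uneven from key to key); z up, x and y along the console's. The letters do not follow the order in the row
- key_b: another of the four identical keys, origin as key_a. Any key that is free is soft: it gives at 1 N, then 2 mm more per further newton, and springs back when let go. Pushed more than 5.5 mm down (about 3.7 N) it latches there, 5.5 mm down, and no further press frees it
- key_c: another of the four identical keys, origin as key_a. Whichever key was left latched is hard: it does not give below about 8 N. Pushed firmly it goes 7.5 mm down to a stop (12 N); its catch lets go at 6 mm down
- key_d: another of the four identical keys, origin as key_a. Once its catch has let go and it is no longer pressed, the key that was latched rises to 3 mm above where it stood at first
- frit_jar: small green glass jar, 38 mm across, 55 mm high, standing on the +y end of the console (loose); origin under its centre
- tweezers: steel tweezers lying on the bench in front of the console, 160 mm long, 12 mm high (loose); origin at mid length, underneath
- paddle: wood-handled flat paddle lying on the bench, 210 mm long, 16 mm high (loose); origin underneath, near mid length
- marver: dark graphite block 80 x 60 x 20 mm on the bench (loose); origin under its centre
- bead_cup: white ceramic cup, 66 mm across, 60 mm high, beside the console (loose); origin under its centre
- bottle: amber bottle, 54 mm across, 120 mm high, standing behind the console (loose); origin under its centre
- weight: brass cylinder 40 mm across, 45 mm high, behind the console (loose); origin under its centre

How it is judged:
By the outcome, as a careful person would: the job done as asked, in the order asked, and still so for the second after the job is handed in, with the robot touching nothing.
It also fails if it takes over 46 s, if anything falls off the work surface, if the arm or the gripper's body presses on something with over 40 N, if the wrist force passes 120 N, or if a joint passes its speed limit or range.

### The arm

A 6-joint arm with a two-finger parallel gripper is mounted at the origin on the work surface. World frame = base frame: x ahead of the robot, y to its left, z up, the work surface at z = 0. Lengths are in m, angles in rad, forces in N, time in s.
With the tool pointing down it reaches from about 0.275 to 0.825 m from the base axis. Payload 4.9 kg.
Tool frame: the origin (TCP) lies midway between the tips of the shut fingers; the grasp point (between the pads) lies 19 mm behind it (grip_point_offset is the distance from the TCP to the grasp point, in m); z points along the fingers, y is the line along which they close (so a half turn about z gives the same grasp; the last joint's range is limited). The gripper opens to 85 mm and grips with 20 to 120 N. Pads are 22 mm wide; open, the fingers measure 114 mm over their backs; the gripper's body (76 mm by 85 mm) begins 54 mm behind the grasp point. The pads swing forward as they close: fully open they stand 13 mm farther back than shut.
Start: joints at [-1.374, 0.326, -0.193, 1.052, 0, 1.437], TCP at [0.179, -0.52, 0.231] pointing down, gripper open.
Joint ranges: [-2.65, 2.65], [-0.97, 1.79], [-1.3, 1.35], [-1.93, 2.1], [-1.47, 1.37], [-3.14, 3.14]. Speed limits (rad/s): [2.57, 2.57, 3.14, 3.14, 3.14, 3.14].

### API

Orientations are given as [roll, pitch, yaw] about the fixed x, y, z axes, in that order (R = Rz(yaw) Ry(pitch) Rx(roll)).
In Python, from workcell import get_state, grab_frame, finish_job, grip_point_offset gives the robot as it stands.
- The arm moves only by the shell command python3 -m crank 'ROWS' [FORCE]. ROWS is JSON, a list of rows, each an object with "delta_pos": the shift along the world's x, y, z in mm, a list of three; "twist": the turn about the world's z in degrees; "jaw": the opening, from 0 (shut) to 1 (fully open). A call has 1 to 8 rows; each row shifts and turns the commanded pose from where the row before left it; what a row does not reach is not made up. A row lasts 1/10 s, in which the tool goes at most 50 mm and 8.59 degrees, less where a joint would pass 70% of its speed; a pose out of reach is approached as far as the arm can. A call with a gripper value outside its range is refused whole. The fingers move at their own pace and stop on an object; FORCE is the grip in N (left out, the last holds). Time passes only in rows, so rows that do not move let the fingers close. It gives the time, the measured TCP pose, the force, the opening and the grip force at its end, in the units of the state.
- get_state(): the state, without advancing time (a new reading comes with each control period).
- grab_frame(name): name is "scene" or "top"; returns a dict with "image" (420x560x3 uint8, blue, green, red), "fov_y" (degrees; the focal length in pixels is half the picture's height over the tangent of half this angle, whatever the lens; pixels are square), "cx", "cy" (the principal point, pixels), "pose" (4x4, takes a point from camera to world coordinates). Camera axes: x right, y up, looking along -z (the intrinsics and any distortion apply to the point x, -y, -z); pixel columns grow to the right and rows downward; lengths in m; the calibration is good to about 2 mm. A picture is of the moment at which its call begins. There is no depth.
- finish_job(): hands the job in; it is judged then, once.
The state is a dict: "t": time; "joint_positions": joint angles; "qvel": joint speeds; "joint_efforts": joint torques, N m; "position": TCP position; "orientation": TCP orientation; "wrist_force": force on the tool from outside, world axes, zero at the start; "moment": the same for the moment, N m; "finger_gap": finger opening in m; "grasp_force": force on a finger pad.
Only numpy, scipy, OpenCV 4.12 (cv2) and the standard library are available. Lean on these libraries where they do the work, as an engineer would, in place of code of your own. Each camera call takes 0.05 s, during which the arm holds its last target. There are 200 camera calls.

## Working session

There is one attempt and no reset: what is moved stays moved. The work goes in short steps, Python scripts to look and compute and a shell command to move; the robot and the scene stay as the last step left them, time stands still between calls to the robot, and variables do not carry over. Pictures are saved under pics/ and viewed, at most 10 in all, crops included, and the job is handed in when it is done.

```bash
mkdir -p pics; ls; python3 - <<'E'
from workcell import *
import cv2,numpy as np
for n in("scene","top"):
    f=grab_frame(n);cv2.imwrite(f"pics/{n}0.png",f["image"])
    np.savez(n+"0.npz",**f)
    print(n,{k:v for k,v in f.items() if k!="image"})
s=get_state();print(s);print(grip_point_offset)
E
```

```text
pics
scene {'fov_y': 56.87806706406407, 'cx': 278.93919860458436, 'cy': 207.876424582325, 'pose': array([[ 0.84949266, -0.43438258,  0.29945618,  0.81435236],
       [ 0.52754636,  0.69120358, -0.49389518, -0.31470922],
       [ 0.00755428,  0.57753735,  0.81632931,  0.73194672],
       [ 0.        ,  0.        ,  0.        ,  1.        ]])}
top {'fov_y': 44.089672384366835, 'cx': 277.8042647645987, 'cy': 210.71185428765833, 'pose': array([[-4.38265299e-04,  9.88558564e-01, -1.50836908e-01,
         3.81624054e-01],
       [-9.99988618e-01,  2.83389938e-04,  4.76281217e-03,
         7.88611072e-02],
       [ 4.75106443e-03,  1.50837278e-01,  9.88547188e-01,
         1.24648058e+00],
       [ 0.00000000e+00,  0.00000000e+00,  0.00000000e+00,
         1.00000000e+00]])}
{'t': 0.1, 'joint_positions': array([-1.37421424e+00,  3.26896491e-01, -1.93479251e-01,  1.05202045e+00,
        1.77515334e-05,  1.43655491e+00]), 'qvel': array([-0.00038778, -0.00322114,  0.00568159,  0.00262607,  0.00094855,
        0.00011673]), 'joint_efforts': array([ 8.45785980e-04, -4.44237721e+01,  2.63038981e+01,  7.84848322e-03,
       -1.04132930e-04, -1.69724399e-05]), 'position': array([ 0.17854246, -0.51965571,  0.23056736]), 'orientation': array([-3.14000956e+00, -2.31715212e-04,  3.30823307e-01]), 'wrist_force': array([ 0.1390781 , -0.52274226, -0.76082408]), 'moment': array([ 0.00502946, -0.00784538,  0.04079709]), 'grasp_force': 0.0, 'finger_gap': 0.08558715099577639}
0.0187
```

View pics/top0.png

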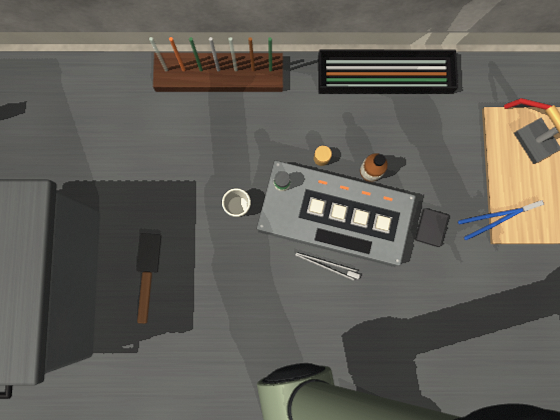

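View pics/scene0.png

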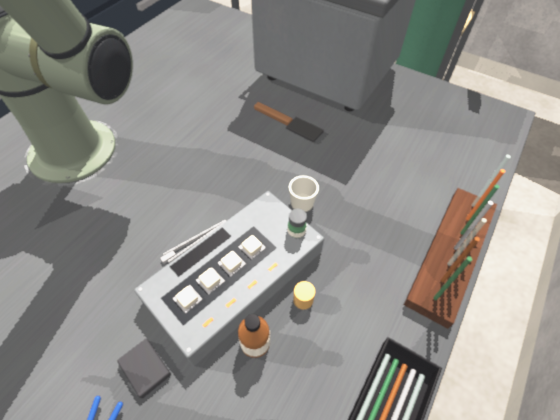

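The top view shows four cream keys at about (317,206), (339,212), (360,217) and (382,223), with the jar at (282,180). The scene view shows the keys at (252,246), (231,262), (210,280) and (187,298), with the jar at (297,222). Next I'll measure the key centres from both views.

```bash
cat > h.py <<'E'
import numpy as np,cv2
def ray(f,p):
    fl=210/np.tan(np.radians(float(f["fov_y"])/2)); P=f["pose"]
    d=P[:3,:3]@np.array([(p[0]-f["cx"])/fl,-(p[1]-f["cy"])/fl,-1.]); return P[:3,3],d
def plane(f,p,z):
    o,d=ray(f,p); return o+d*(z-o[2])/d[2]
def tri(f,p,g,q):
    o,d=ray(f,p);a,b=ray(g,q); d/=np.linalg.norm(d);b/=np.linalg.norm(b)
    s=np.linalg.lstsq(np.c_[d,-b],a-o,rcond=None)[0]; u=o+d*s[0];v=a+b*s[1]
    return (u+v)/2,np.linalg.norm(u-v)
E
python3 - <<'E'
from h import *
F={n:dict(np.load(n+"0.npz")) for n in("top","scene")}
gs={"top":[(317,206),(339,212),(360,217),(382,223)],"scene":[(252,246),(231,262),(210,280),(187,298)]}
C={}
for n in F:
    im=F[n]["image"]; g=im.min(2)
    m=((g>(185))*255).astype('uint8')
    k,l,st,c=cv2.connectedComponentsWithStats(m)
    C[n]=[]
    for q in gs[n]:
        i=min(range(1,k),key=lambda i:np.hypot(*(c[i]-q))+(1e3 if st[i,4]<40 else 0))
        C[n].append(c[i]);print(n,c[i].round(1),st[i],plane(F[n],c[i],.075).round(4))
for a,b in zip(C["top"],C["scene"]): print([x.round(4) for x in tri(F["top"],a,F["scene"],b)])
for n in F:
    P=[plane(F[n],c,.075)[:2] for c in C[n]]
    print(n,np.linalg.norm(np.diff(P,axis=0),axis=1),np.degrees(np.arctan2(*(P[0]-P[3])[::-1])))
a=cv2.resize(F["top"]["image"][150:275,240:430],None,fx=4,fy=4,interpolation=cv2.INTER_CUBIC)
cv2.imwrite("pics/crop.png",a)
E
```

```text
top [316.3 205.7] [310 199  14  14 144] [ 0.5721 -0.0149  0.075 ]
top [338.6 211.6] [332 204  14  18 150] [ 0.5584 -0.0657  0.075 ]
top [360.5 216.7] [354 210  14  14 143] [ 0.5466 -0.1155  0.075 ]
top [382.7 222.4] [376 216  14  14 144] [ 0.5335 -0.1658  0.075 ]
scene [251.4 244. ] [239 235  26  18 252] [ 0.5734 -0.0188  0.075 ]
scene [231.2 260.3] [218 251  27  19 268] [ 0.5609 -0.0685  0.075 ]
scene [209.5 277.5] [196 268  29  20 297] [ 0.5481 -0.1184  0.075 ]
scene [186.8 295.9] [173 285  29  22 332] [ 0.5357 -0.1683  0.075 ]
[array([ 0.5722, -0.0159,  0.07  ]), np.float64(0.0018)]
[array([ 0.559 , -0.0664,  0.0698]), np.float64(0.0004)]
[array([ 0.5468, -0.1167,  0.0708]), np.float64(0.0013)]
[array([ 0.5339, -0.167 ,  0.0704]), np.float64(0.0006)]
top [0.05263494 0.051217   0.05199082] 75.65285275346851
scene [0.05123931 0.05153289 0.0513669 ] 75.81079008524063
```

View pics/crop.png

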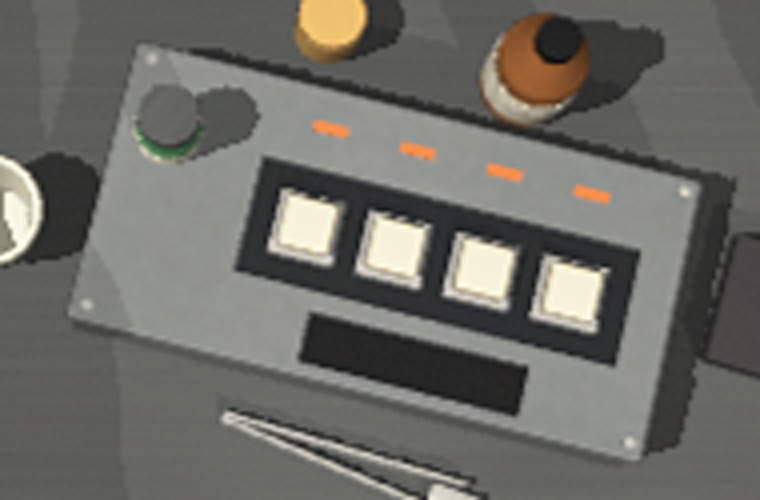

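The crop confirms an undistorted row of keys: 52 mm pitch, row axis at 75.7°, about 0.07 m high. The jar stands off the +y end. I'll now go above the -y key (0.534, -0.167), with the jaws shut and the tool's y axis across the row.

```bash
python3 -m crank '[{"delta_pos":[30,30,0],"twist":7,"jaw":0},{"delta_pos":[30,30,0],"twist":7,"jaw":0},{"delta_pos":[30,30,0],"twist":7,"jaw":0},{"delta_pos":[30,30,0],"twist":7,"jaw":0},{"delta_pos":[30,30,0],"twist":7,"jaw":0},{"delta_pos":[30,30,0],"twist":7,"jaw":0},{"delta_pos":[30,30,0],"twist":7,"jaw":0},{"delta_pos":[30,30,0],"twist":7,"jaw":0}]'; python3 -m crank '[{"delta_pos":[30,30,0],"twist":0,"jaw":0},{"delta_pos":[30,30,0],"twist":0,"jaw":0},{"delta_pos":[30,30,0],"twist":0,"jaw":0},{"delta_pos":[20,20,0],"twist":0,"jaw":0},{"delta_pos":[0,0,0],"twist":0,"jaw":0},{"delta_pos":[0,0,0],"twist":0,"jaw":0}]'
```

```text
t: 0.9
position: [0.4195, -0.2786, 0.2311]
orientation: [-3.141, -0.0, 1.313]
wrist_force: [0.5, -0.9, 0.0]
finger_gap: 0.0
grasp_force: 0.0
t: 1.5
position: [0.5284, -0.1696, 0.2307]
orientation: [-3.14, 0.0, 1.31]
wrist_force: [1.3, -0.5, -1.1]
finger_gap: -0.0001
grasp_force: 0.0
```

```bash
python3 -m crank '[{"delta_pos":[5.5,2.5,-40],"twist":0.6,"jaw":0},{"delta_pos":[0,0,-40],"twist":0,"jaw":0},{"delta_pos":[0,0,-40],"twist":0,"jaw":0},{"delta_pos":[0,0,-25.5],"twist":0,"jaw":0},{"delta_pos":[0,0,0],"twist":0,"jaw":0},{"delta_pos":[0,0,0],"twist":0,"jaw":0},{"delta_pos":[0,0,0],"twist":0,"jaw":0}]'; for i in 1 2 3; do python3 -m crank '[{"delta_pos":[0,0,0],"twist":0,"jaw":0}]' | grep -E "pos|wrist";done
python3 - <<'E'
from workcell import *
import cv2
f=grab_frame("scene")["image"];cv2.imwrite("pics/s1.png",cv2.resize(f[190:350,120:340],None,fx=3.5,fy=3.5,interpolation=cv2.INTER_CUBIC))
E
```

```text
t: 2.2
position: [0.5352, -0.1689, 0.0877]
orientation: [3.139, 0.001, 1.318]
wrist_force: [0.4, 0.9, 0.7]
finger_gap: -0.0003
grasp_force: 0.0
position: [0.5354, -0.1686, 0.0877]
wrist_force: [-0.1, -0.6, -0.7]
position: [0.535, -0.1682, 0.0872]
wrist_force: [0.8, -0.7, -0.3]
position: [0.5347, -0.1679, 0.0867]
wrist_force: [-0.4, 0.5, -0.8]
```

View pics/s1.png

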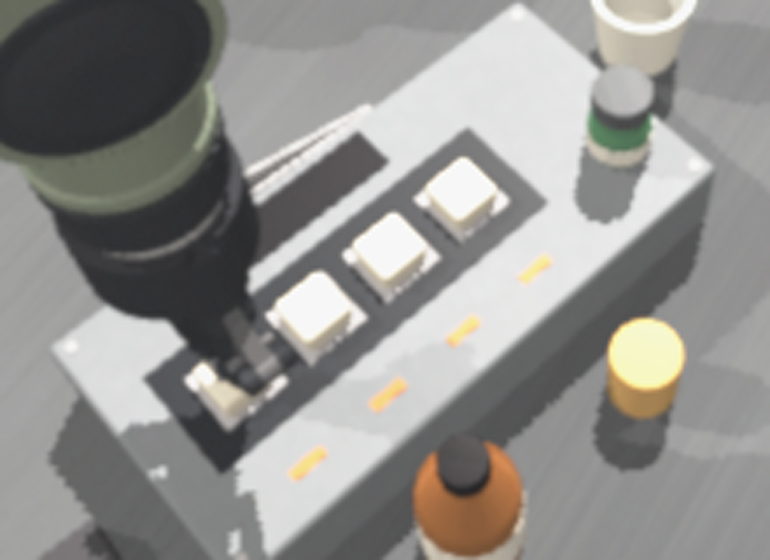

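The fingertips hang just above the -y key, around (240,360) in this crop. Force noise is about ±0.8 N, so I'll tap in small steps and watch for a force trend.

```bash
python3 -m crank '[{"delta_pos":[0,0,-6],"twist":0,"jaw":0},{"delta_pos":[0,0,0],"twist":0,"jaw":0},{"delta_pos":[0,0,0],"twist":0,"jaw":0}]' | grep -E "t:|pos|wrist"; for i in 1 2 3; do python3 -m crank '[{"delta_pos":[0,0,-1],"twist":0,"jaw":0},{"delta_pos":[0,0,0],"twist":0,"jaw":0}]'| grep -E "pos|wrist"; python3 -m crank '[{"delta_pos":[0,0,0],"twist":0,"jaw":0}]'| grep -E "pos|wrist";  done
```

```text
t: 2.85
position: [0.5338, -0.1675, 0.0793]
wrist_force: [0.1, 0.5, 0.5]
position: [0.5341, -0.1677, 0.0786]
wrist_force: [-0.0, 0.1, -0.3]
position: [0.5342, -0.1677, 0.0788]
wrist_force: [-1.1, -0.6, -0.5]
position: [0.5341, -0.1677, 0.0777]
wrist_force: [-0.7, -0.6, -0.0]
position: [0.5341, -0.1677, 0.0778]
wrist_force: [-0.1, 0.7, -0.1]
position: [0.5341, -0.1676, 0.0767]
wrist_force: [-0.1, -0.2, -0.1]
position: [0.5341, -0.1677, 0.0767]
wrist_force: [-1.1, 0.1, 0.3]
```

```bash
for i in 1 2 3 4; do python3 -m crank '[{"delta_pos":[0,0,-0.5],"twist":0,"jaw":0},{"delta_pos":[0,0,0],"twist":0,"jaw":0}]'| grep -E "pos|wrist"; python3 -m crank '[{"delta_pos":[0,0,0],"twist":0,"jaw":0}]'| grep -E "wrist";  done
```

```text
position: [0.5341, -0.1677, 0.0762]
wrist_force: [-0.4, 0.1, 0.7]
wrist_force: [1.1, 0.6, -0.5]
position: [0.5341, -0.1677, 0.0757]
wrist_force: [0.2, 0.5, -0.3]
wrist_force: [-0.5, 0.5, 0.2]
position: [0.5341, -0.1677, 0.0752]
wrist_force: [-0.1, -0.5, 0.0]
wrist_force: [0.7, -0.3, 0.5]
position: [0.5341, -0.1677, 0.0747]
wrist_force: [-0.4, -0.1, -0.2]
wrist_force: [-0.7, -0.4, 1.2]
```

```bash
for i in 1 2 3; do python3 -m crank '[{"delta_pos":[0,0,-0.5],"twist":0,"jaw":0},{"delta_pos":[0,0,0],"twist":0,"jaw":0}]'| grep -E "pos|wrist"; python3 -m crank '[{"delta_pos":[0,0,0],"twist":0,"jaw":0}]'| grep -E "wrist";  done
```

```text
position: [0.5341, -0.1677, 0.0742]
wrist_force: [-0.2, -0.2, 0.4]
wrist_force: [0.0, 0.5, 0.1]
position: [0.5342, -0.1677, 0.0738]
wrist_force: [0.6, 0.1, -0.2]
wrist_force: [0.5, -0.9, 0.5]
position: [0.5342, -0.1677, 0.0734]
wrist_force: [-0.0, 0.6, 2.0]
wrist_force: [-0.1, 0.5, 1.8]
```

```bash
for i in 1 2; do python3 -m crank '[{"delta_pos":[0,0,-0.5],"twist":0,"jaw":0},{"delta_pos":[0,0,0],"twist":0,"jaw":0}]'| grep -E "pos|wrist"; python3 -m crank '[{"delta_pos":[0,0,0],"twist":0,"jaw":0}]'| grep -E "wrist";  done
```

```text
position: [0.5342, -0.1677, 0.0728]
wrist_force: [-0.8, 1.1, 1.6]
wrist_force: [-0.7, 0.4, 1.6]
position: [0.5342, -0.1677, 0.0723]
wrist_force: [-0.2, -0.2, 2.0]
wrist_force: [0.2, 0.1, 1.6]
```

It moved over 1 mm at a steady 1.7 N or so, so key 1 (-y end) is soft. Next is key 2.

```bash
python3 -m crank '[{"delta_pos":[0,0,13],"twist":0,"jaw":0},{"delta_pos":[6.5,25,0],"twist":0,"jaw":0},{"delta_pos":[6.5,25.5,0],"twist":0,"jaw":0},{"delta_pos":[0,0,0],"twist":0,"jaw":0},{"delta_pos":[0,0,-8],"twist":0,"jaw":0},{"delta_pos":[0,0,0],"twist":0,"jaw":0},{"delta_pos":[0,0,0],"twist":0,"jaw":0},{"delta_pos":[0,0,0],"twist":0,"jaw":0}]' | grep -E "t:|pos|wrist"; for i in 1 2 3 4; do python3 -m crank '[{"delta_pos":[0,0,-0.5],"twist":0,"jaw":0},{"delta_pos":[0,0,0],"twist":0,"jaw":0}]'| grep -E "pos|wrist"; python3 -m crank '[{"delta_pos":[0,0,0],"twist":0,"jaw":0}]'| grep -E "wrist";  done
```

```text
t: 7.25
position: [0.547, -0.1178, 0.0772]
wrist_force: [0.2, -0.7, -0.8]
position: [0.5471, -0.1175, 0.0768]
wrist_force: [0.9, 0.1, -0.5]
wrist_force: [-0.2, 0.5, -0.0]
position: [0.5471, -0.1172, 0.0763]
wrist_force: [0.1, 0.8, -1.3]
wrist_force: [-0.5, 0.2, -0.2]
position: [0.5471, -0.1172, 0.0757]
wrist_force: [0.1, 0.2, 0.9]
wrist_force: [-0.7, -0.3, -0.3]
position: [0.5472, -0.1172, 0.0753]
wrist_force: [0.1, -0.5, 0.8]
wrist_force: [0.4, -0.5, -0.2]
```

```bash
for i in 1 2 3 4; do python3 -m crank '[{"delta_pos":[0,0,-0.5],"twist":0,"jaw":0},{"delta_pos":[0,0,0],"twist":0,"jaw":0}]'| grep -E "pos|wrist"; python3 -m crank '[{"delta_pos":[0,0,0],"twist":0,"jaw":0}]'| grep -E "wrist";  done
```

```text
position: [0.5472, -0.1172, 0.0749]
wrist_force: [-0.9, 0.7, 0.9]
wrist_force: [-0.5, -0.3, 1.9]
position: [0.5472, -0.1172, 0.0743]
wrist_force: [0.3, 0.8, 1.6]
wrist_force: [-0.4, 0.9, 2.2]
position: [0.5472, -0.1172, 0.0738]
wrist_force: [0.2, 0.4, 3.5]
wrist_force: [-0.6, 1.1, 1.9]
position: [0.5472, -0.1172, 0.0733]
wrist_force: [0.8, 0.2, 2.1]
wrist_force: [-0.6, 0.9, 2.6]
```

Key 2 is also soft: it gave about 1.5 mm at 2 N. Next is key 3.

```bash
python3 -m crank '[{"delta_pos":[0,0,13],"twist":0,"jaw":0},{"delta_pos":[6.5,25,0],"twist":0,"jaw":0},{"delta_pos":[6,25,0],"twist":0,"jaw":0},{"delta_pos":[0,0,0],"twist":0,"jaw":0},{"delta_pos":[0,0,-9.5],"twist":0,"jaw":0},{"delta_pos":[0,0,0],"twist":0,"jaw":0},{"delta_pos":[0,0,0],"twist":0,"jaw":0},{"delta_pos":[0,0,0],"twist":0,"jaw":0}]' | grep -E "t:|pos|wrist"; for i in 1 2 3 4; do python3 -m crank '[{"delta_pos":[0,0,-0.5],"twist":0,"jaw":0},{"delta_pos":[0,0,0],"twist":0,"jaw":0}]'| grep -E "pos|wrist"; python3 -m crank '[{"delta_pos":[0,0,0],"twist":0,"jaw":0}]'| grep -E "wrist";  done
```

```text
t: 10.45
position: [0.5594, -0.0678, 0.0767]
wrist_force: [-0.3, -1.1, -0.2]
position: [0.5596, -0.0675, 0.0763]
wrist_force: [-0.6, -0.3, -0.9]
wrist_force: [-0.9, -0.6, -0.4]
position: [0.5596, -0.0672, 0.0758]
wrist_force: [0.9, -0.0, 0.2]
wrist_force: [0.5, 0.1, -0.3]
position: [0.5596, -0.0672, 0.0752]
wrist_force: [0.5, -0.9, -0.6]
wrist_force: [-0.1, -0.5, 0.6]
position: [0.5597, -0.0672, 0.0748]
wrist_force: [0.3, 0.1, 0.0]
wrist_force: [0.3, -0.1, 0.3]
```

```bash
for i in 1 2 3 4; do python3 -m crank '[{"delta_pos":[0,0,-0.5],"twist":0,"jaw":0},{"delta_pos":[0,0,0],"twist":0,"jaw":0}]'| grep -E "pos|wrist"; python3 -m crank '[{"delta_pos":[0,0,0],"twist":0,"jaw":0}]'| grep -E "wrist";  done
```

```text
position: [0.5597, -0.0672, 0.0744]
wrist_force: [0.9, 1.3, 0.9]
wrist_force: [-0.5, -0.5, 1.1]
position: [0.5597, -0.0672, 0.0738]
wrist_force: [-0.8, -0.5, 1.8]
wrist_force: [-0.8, 0.3, 1.5]
position: [0.5597, -0.0672, 0.0733]
wrist_force: [-0.4, 0.2, 2.0]
wrist_force: [-0.5, 0.3, 1.4]
position: [0.5597, -0.0672, 0.0728]
wrist_force: [-0.4, -0.6, 2.6]
wrist_force: [-0.3, 0.5, 2.6]
```

Key 3 is soft as well. I'll tap key 4 too, to confirm it is the hard one.

```bash
python3 -m crank '[{"delta_pos":[0,0,13],"twist":0,"jaw":0},{"delta_pos":[6.5,25,0],"twist":0,"jaw":0},{"delta_pos":[6.5,25.5,0],"twist":0,"jaw":0},{"delta_pos":[0,0,0],"twist":0,"jaw":0},{"delta_pos":[0,0,-9],"twist":0,"jaw":0},{"delta_pos":[0,0,0],"twist":0,"jaw":0},{"delta_pos":[0,0,0],"twist":0,"jaw":0},{"delta_pos":[0,0,0],"twist":0,"jaw":0}]' | grep -E "t:|pos|wrist"; for i in 1 2 3 4; do python3 -m crank '[{"delta_pos":[0,0,-0.5],"twist":0,"jaw":0},{"delta_pos":[0,0,0],"twist":0,"jaw":0}]'| grep -E "pos|wrist"; python3 -m crank '[{"delta_pos":[0,0,0],"twist":0,"jaw":0}]'| grep -E "wrist";  done
```

```text
t: 13.65
position: [0.5724, -0.0174, 0.0767]
wrist_force: [-0.3, -0.2, 0.7]
position: [0.5727, -0.017, 0.0763]
wrist_force: [-0.7, 0.6, -0.4]
wrist_force: [0.0, 0.1, -0.5]
position: [0.5726, -0.0167, 0.0757]
wrist_force: [-0.1, 0.0, 0.2]
wrist_force: [0.4, -0.6, 0.6]
position: [0.5726, -0.0167, 0.0752]
wrist_force: [-0.1, -0.6, 0.8]
wrist_force: [0.8, -0.2, -0.2]
position: [0.5727, -0.0167, 0.0749]
wrist_force: [-0.4, 0.0, 1.4]
wrist_force: [-1.3, -0.3, 2.5]
```

```bash
for i in 1 2; do python3 -m crank '[{"delta_pos":[0,0,-0.5],"twist":0,"jaw":0},{"delta_pos":[0,0,0],"twist":0,"jaw":0}]'| grep -E "pos|wrist"; python3 -m crank '[{"delta_pos":[0,0,0],"twist":0,"jaw":0}]'| grep -E "wrist";  done
```

```text
position: [0.5727, -0.0167, 0.0748]
wrist_force: [-1.9, 0.7, 5.7]
wrist_force: [-0.7, -0.5, 6.1]
position: [0.5727, -0.0167, 0.0746]
wrist_force: [-1.0, 0.2, 7.4]
wrist_force: [-1.8, -0.4, 7.2]
```

Key 4 is hard: 7 N with hardly any movement. Now I'll press it home.

```bash
python3 -m crank '[{"delta_pos":[0,0,-1],"twist":0,"jaw":0},{"delta_pos":[0,0,-1],"twist":0,"jaw":0},{"delta_pos":[0,0,-1],"twist":0,"jaw":0},{"delta_pos":[0,0,-1],"twist":0,"jaw":0},{"delta_pos":[0,0,-1],"twist":0,"jaw":0},{"delta_pos":[0,0,-1],"twist":0,"jaw":0},{"delta_pos":[0,0,0],"twist":0,"jaw":0},{"delta_pos":[0,0,0],"twist":0,"jaw":0}]'| grep -E "pos|wrist"; for i in 1 2 ; do python3 -m crank '[{"delta_pos":[0,0,-1],"twist":0,"jaw":0},{"delta_pos":[0,0,0],"twist":0,"jaw":0}]'| grep -E "pos|wrist";done
```

```text
position: [0.5728, -0.0167, 0.069]
wrist_force: [-3.6, 0.6, 11.1]
position: [0.5727, -0.0167, 0.068]
wrist_force: [-3.4, 0.7, 12.5]
position: [0.5728, -0.0167, 0.0673]
wrist_force: [-4.0, 1.0, 12.5]
```

```bash
python3 -m crank '[{"delta_pos":[0,0,-0.7],"twist":0,"jaw":0},{"delta_pos":[0,0,0],"twist":0,"jaw":0},{"delta_pos":[0,0,0],"twist":0,"jaw":0}]'| grep -E "pos|wrist"; python3 -m crank '[{"delta_pos":[0,0,3],"twist":0,"jaw":0},{"delta_pos":[0,0,3],"twist":0,"jaw":0},{"delta_pos":[0,0,3],"twist":0,"jaw":0},{"delta_pos":[0,0,5],"twist":0,"jaw":0},{"delta_pos":[0,0,30],"twist":0,"jaw":0},{"delta_pos":[0,0,40],"twist":0,"jaw":0},{"delta_pos":[0,0,40],"twist":0,"jaw":0}]'|grep -E "t:|pos"; python3 -m crank '[{"delta_pos":[-35,-35,10],"twist":0,"jaw":0},{"delta_pos":[-35,-35,0],"twist":0,"jaw":0},{"delta_pos":[-35,-35,0],"twist":0,"jaw":0},{"delta_pos":[-30,-35,0],"twist":0,"jaw":0},{"delta_pos":[-30,-35,0],"twist":0,"jaw":0},{"delta_pos":[-20,-35,0],"twist":0,"jaw":0},{"delta_pos":[0,-35,0],"twist":0,"jaw":0},{"delta_pos":[0,-35,0],"twist":0,"jaw":0}]'; python3 -m crank '[{"delta_pos":[-20,-35,0],"twist":0,"jaw":0},{"delta_pos":[-20,-35,0],"twist":0,"jaw":0},{"delta_pos":[-20,-35,0],"twist":0,"jaw":0},{"delta_pos":[0,0,0],"twist":0,"jaw":0},{"delta_pos":[0,0,0],"twist":0,"jaw":0}]'|grep -E "t:|pos"
python3 - <<'E'
from h import *
from workcell import *
G={n:[(317,206),(339,212),(360,217),(382,223)] if n=="top" else [(252,246),(231,262),(210,280),(187,298)] for n in("top","scene")}
for n in G:
    f=grab_frame(n)
    for im,t in((np.load(n+"0.npz")["image"],"before"),(f["image"],"after")):
        k,l,st,c=cv2.connectedComponentsWithStats((im.min(2)>185).astype('uint8'))
        print(n,t,[c[min(range(1,k),key=lambda i:np.hypot(*(c[i]-q))+(1e3 if st[i,4]<40 else 0))].round(1).tolist() for q in G[n]])
    if n=="scene": cv2.imwrite("pics/s2.png",cv2.resize(f["image"][190:350,120:340],None,fx=3.5,fy=3.5,interpolation=cv2.INTER_CUBIC))
E
```

```text
position: [0.5728, -0.0167, 0.0672]
wrist_force: [-5.7, 0.6, 17.8]
t: 17.65
position: [0.572, -0.0166, 0.1897]
t: 18.45
position: [0.3872, -0.2978, 0.1992]
orientation: [3.141, 0.0, 1.317]
wrist_force: [0.7, 0.1, 0.7]
finger_gap: 0.0001
grasp_force: 0.0
t: 18.95
position: [0.3274, -0.4017, 0.1986]
top before [[316.3, 205.7], [338.6, 211.6], [360.5, 216.7], [382.7, 222.4]]
top after [[316.5, 205.4], [338.6, 211.6], [360.5, 216.7], [382.7, 222.4]]
scene before [[251.4, 244.0], [231.2, 260.3], [209.5, 277.5], [186.8, 295.9]]
scene after [[251.5, 243.3], [231.2, 260.3], [209.5, 277.5], [186.8, 295.9]]
```

View pics/s2.png

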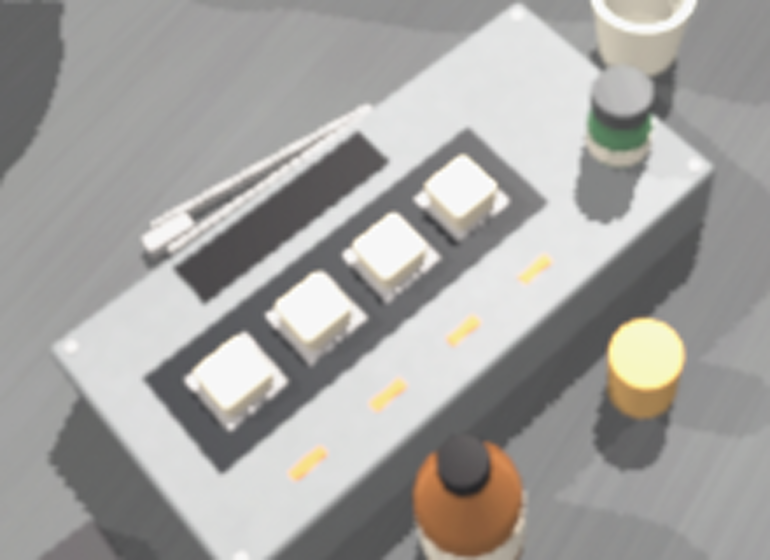

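The +y key rose 0.7 px in the scene view, where 3 mm should give about 0.85 px. The other three keys haven't moved, and the jar and the items near the console stand as before.

```bash
python3 -c "from workcell import *;print(finish_job())"
```

```text
the job is handed in; nothing more can be done
None
```

I found the latched key at the +y end of the row, next to the jar, pressed it home to its stop, and it sprang up on release; the three soft keys are still up, nothing in view was disturbed, and the job was handed in at about 19 s.

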